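# Check-weigh a honey jar and sort it

## Task

Weigh the red-lidded honey jar on the empty pan of the balance: ease it down until the pan itself carries it, so that the beam never swings fast or slams against its stops, let go, and let the beam come to rest. If the jar is heavier than the brass reference weight stand it in the wooden tray, if lighter in the blue tray (either will do if the two are practically equal), lifting it off the pan and setting it down just as gently. Leave everything else standing where it is.

Things in the scene. Friction and masses are not known exactly. Their poses are not given: they have to be found in the camera images.
- jar: The jar to weigh: closed amber glass jar with a red lid, 60 mm diameter, 90 mm tall, standing upright. Origin at the centre of its underside, z up. Its mass is hidden, 0.28 to 0.61 kg.
- balance: Green base of the balance, fixed, 110 x 200 x 30 mm; origin under its centre. The brass beam lies along its y axis, pivot 90 mm above the table. Empty weighing pan at the +y end (130 mm from the pivot); at the -y end the pan with the brass reference weight (0.45 kg, 76 mm tall, fixed on). White scale plate on the +x side over the pivot, top at 153 mm, red pointer before it.
- weigh_pan: Empty round steel pan for the jar; stays level, rises and sinks straight with the beam. Origin on its axis at the beam's end, 20 mm below the pan's inner floor, which is 78 mm across inside a rim 6 mm high. Floor 150 mm above the table at the upper stop, 110 mm when level, 70 mm at the lower stop.
- beam (a joint): Beam tilt, rad: 0 level, +0.31 weighing pan fully up (its place when empty), -0.31 fully down. A spring levels it at equal loads: at rest (0.45 kg - jar mass) x 1.77 rad/kg; positive = jar lighter, negative = heavier. Between the stops the pan yields like a 42 N/m spring and settles in about 2 s. Swinging it faster than 0.32 rad/s (40 mm/s at the pan) is too rough.
- full_tray: Wooden tray for jars at least as heavy as the reference, fixed, open top, 130 x 200 x 35 mm, walls 6 mm thick and 35 mm high, inner floor 6 mm above the table. Origin at the centre of its underside, long side along y. A brass-lidded jar stands in its +y half (45 mm from the centre); the -y half (centre 45 mm from the origin) is free.
- refill_tray: Blue plastic tray for jars lighter than the reference; size, axes and layout as the wooden tray: a brass-lidded jar in the +y half, the -y half free.
- jar_full: Brass-lidded bystander jar in the wooden tray, 60 mm diameter, 90 mm tall; origin at the centre of its underside.
- jar_short: Brass-lidded bystander jar in the blue tray, 60 mm diameter, 90 mm tall; origin at the centre of its underside.
- jar_b1: Bystander jar, brass lid, 60 mm diameter, 90 mm tall; origin under its centre.
- jar_b2: Bystander jar, green glass and dark lid, 60 mm diameter, 90 mm tall; origin under its centre.
- tub: Bystander white plastic tub, 130 mm across, 110 mm tall; origin under its centre.
- spoon: Bystander wooden spoon, 200 mm long, lying.
- spare_weight: Bystander small brass cylinder, 34 mm across, 35 mm tall; origin under its centre.

How it is judged:
On the way:
1. the red-lidded jar stands upright on the weighing pan, let go of, carried by the pan alone, and the beam at rest (half a second) (horizontal distance between jar and weigh_pan below 0.014 m and contact force between jar and weigh_pan above 2 N and contact force between jar and the fingers below 0.1 N and contact force between the fingers and weigh_pan below 0.1 N and angle between jar's own z axis and vertical below 0.08 rad and velocity of joint beam between -0.04 and 0.04 rad/s), for 0.5 s.
At the end, for the whole second after the job is handed in: The red-lidded jar stands upright (within 0.08 rad), released, at rest on the floor of the right tray, centre 20 mm or more inside its outer faces: wooden tray if heavier than the 0.45 kg reference, blue if lighter; within 4 % of it either tray is right (angle between jar's own z axis and vertical below 0.08 rad and linear speed of jar below 0.02 m/s and ((x of jar in the frame of full_tray between -0.045 and 0.045 m and y of jar in the frame of full_tray between -0.075 and 0.075 m and z of jar in the frame of full_tray below 0.012 m and contact force between jar and full_tray above 4.238 N) or (x of jar in the frame of refill_tray between -0.045 and 0.045 m and y of jar in the frame of refill_tray between -0.075 and 0.075 m and z of jar in the frame of refill_tray below 0.012 m and contact force between jar and refill_tray between 2 and 4.591 N))); the robot touches nothing.
It fails at once if the beam is let swing or slam (faster than 0.32 rad/s) (velocity of joint beam above 0.32 rad/s or velocity of joint beam below -0.32 rad/s).
It fails at once if the weighing pan is loaded with more than 16 N (contact force between weigh_pan and anything else above 16 N).
It fails at once if the jar is set down hard in a tray (more than 45 N) (contact force between jar and full_tray above 45 N or contact force between jar and refill_tray above 45 N).
It fails at once if the jar is tipped over (more than 0.5 rad) (angle between jar's own z axis and vertical above 0.5 rad).
It fails at once if a bystander is shifted by more than 25 mm (distance of any of jar_full, jar_short, jar_b1, jar_b2, tub, spoon, spare_weight from where it was at the start of the episode above 0.025 m).
It also fails if it takes over 72 s, if anything falls off the work surface, if the arm or the gripper's body presses on something with over 40 N, if the wrist force passes 120 N, or if a joint passes its speed limit or range.

## Robot

A 7-joint arm with a two-finger parallel gripper is mounted at the origin on the work surface. World frame = base frame: x ahead of the robot, y to its left, z up, the work surface at z = 0. Lengths are in m, angles in rad, forces in N, time in s.
With the tool pointing down it reaches from about 0.425 to 0.825 m from the base axis. Payload 3.6 kg.
Tool frame: the origin (TCP) lies on the centre line of the jaws, within the pads' length; the fingertips stand 14 mm ahead of it and the grasp point (between the pads) lies 5 mm behind it; z points along the fingers, y is the line along which they close (so a half turn about z gives the same grasp; the last joint's range is limited). The gripper opens to 85 mm and grips with 20 to 120 N. Pads are 22 mm wide; open, the fingers measure 114 mm over their backs; the gripper's body (76 mm by 85 mm) begins 54 mm behind the grasp point. The pads swing forward as they close: fully open they stand 13 mm farther back than shut.
Start: joints at [-1.315, 0.615, -0.013, 1.423, 0.008, 1.103, -0.04], TCP at [0.181, 0.624, 0.214] pointing down, gripper open.
Joint ranges: [-3.12, 3.12], [-0.3, 2.06], [-1.34, 1.32], [0.26, 2.42], [-1.36, 4.5], [0.01, 1.98], [-2.84, 2.84]. Speed limits (rad/s): [2.79, 2.79, 3.14, 3.14, 3.14, 3.14, 3.14].

## Interface

Orientations are given as a unit quaternion [x, y, z, w].
In Python, from plant import r gives the robot as it stands.
- The arm moves only by the tool apply_moves, never from a script. Its argument "motion" is a list of rows, each an object with "gripper": the opening, from 0 (shut) to 1 (fully open); "translation": the shift along the tool's x, y, z in mm, a list of three; "turn": the turn, a rotation vector about the tool's x, y, z in rad, a list of three. A call has 1 to 10 rows; each row shifts and turns the commanded pose from where the row before left it, along the tool's axes as they then stand; what a row does not reach is not made up. A row lasts 1/10 s, in which the tool goes at most 50 mm and 8.59 degrees, less where a joint would pass 70% of its speed; a pose out of reach is approached as far as the arm can. A call is refused whole if a number of a shift passes 50 or a number of a turn 0.15, either way. A call with a gripper value outside its range is refused whole. The fingers move at their own pace and stop on an object; "grip_force" is the grip in N (left out, the last holds). Time passes only in rows, so rows that do not move let the fingers close. It gives the time, the measured TCP pose, the force, the opening and the grip force at its end, in the units of the state.
- r.state(): the state, without advancing time (a new reading comes with each control period).
- r.get_image(name): name is "scene" or "top" or "wrist"; returns the picture (420x560x3 uint8, red, green, blue); there is no depth.
- r.get_calibration(name): a dict with "fx", "fy", "cx", "cy" (pixels), "xyz" and "orientation" of the camera in the world. Camera axes: x right, y down, z forward; pixel columns grow to the right and rows downward; lengths in m; the calibration is good to about 2 mm. A picture is of the moment at which its call begins: read the wrist's pose just before it. get_calibration takes no time and is no camera call; for the wrist camera it gives the pose at the moment of the call.
- r.finish_job(): hands the job in; it is judged then, once.
The state is a dict: "t": time; "joints": joint angles; "joint_vel": joint speeds; "joint_torque": joint torques, N m; "ee_pos": TCP position; "orientation": TCP orientation; "force": force on the tool from outside, world axes, zero at the start; "torque": the same for the moment, N m; "opening": finger opening in m; "grasp_force": force on a finger pad.
Only numpy, scipy, OpenCV 4.12 (cv2) and the standard library are available. Lean on these libraries where they do the work, as an engineer would, in place of code of your own. Each camera call takes 0.05 s, during which the arm holds its last target. There are 200 camera calls.

## Working session

There is one attempt and no reset: what is moved stays moved. The work goes in short steps, Python scripts to look and compute and a tool call to move; the robot and the scene stay as the last step left them, time stands still between calls to the robot, and variables do not carry over. Pictures are saved under pics/ and viewed, at most 10 in all, crops included, and the job is handed in when it is done.

Besides the shell and the picture viewer there is one more tool, called after "Request:" by a JSON object that holds its "method" and its "body". apply_moves: Moves the arm, as the interface text tells. Its arguments: {"type":"object","properties":{"motion":{"type":"array"},"grip_force":{"type":"number"}},"required":["motion"]}

```bash
mkdir -p pics; ls; python3 - <<'E'
from plant import r
import cv2
for n in("scene","top"):
    cv2.imwrite(f"pics/{n}0.png",r.get_image(n)[:,:,::-1]); print(n,r.get_calibration(n))
print(r.get_calibration("wrist")); print(r.state())
E
```

```text
pics
scene {'fx': 385.8862636302805, 'fy': 385.8862636302805, 'cx': 285.3502914154003, 'cy': 207.65030322899213, 'xyz': array([ 1.28818491, -0.26999319,  0.53628616]), 'orientation': array([ 0.7139391 ,  0.50224563, -0.27543719, -0.40270913])}
top {'fx': 405.93601506285194, 'fy': 405.93601506285194, 'cx': 275.7228243427663, 'cy': 213.00820996633965, 'xyz': array([0.38850424, 0.00735746, 1.05089913]), 'orientation': array([-0.68374775,  0.72103943, -0.07954954,  0.07913925])}
{'fx': 361.3145204496434, 'fy': 361.3145204496434, 'cx': 278.76883102222655, 'cy': 209.39980692896484, 'xyz': array([0.10297455, 0.64658067, 0.37312354]), 'orientation': array([0.78873082, 0.59267772, 0.09735812, 0.13098936])}
{'t': 0.1, 'joints': array([-1.3144846 ,  0.6158348 , -0.01262524,  1.42475435,  0.00811304,
        1.10339552, -0.04040959]), 'joint_vel': array([-0.00103678, -0.00208031, -0.00084827, -0.00408667,  0.00026216,
        0.00024025, -0.00028437]), 'joint_torque': array([ 1.27233787e-03, -4.70381105e+01,  2.60274829e-01, -1.71571648e+01,
        1.00941531e-02,  5.86254973e-03, -7.03369203e-07]), 'ee_pos': array([0.18117108, 0.62347934, 0.21344082]), 'orientation': array([ 1.40900828e-01,  9.90023023e-01, -1.16156273e-03, -1.47051571e-04]), 'force': array([ 0.9315752 , -0.30963012,  1.13849864]), 'torque': array([-0.00664926, -0.04357138, -0.01303806]), 'grasp_force': 0.0, 'opening': 0.08543830115429327}
```

View pics/top0.png

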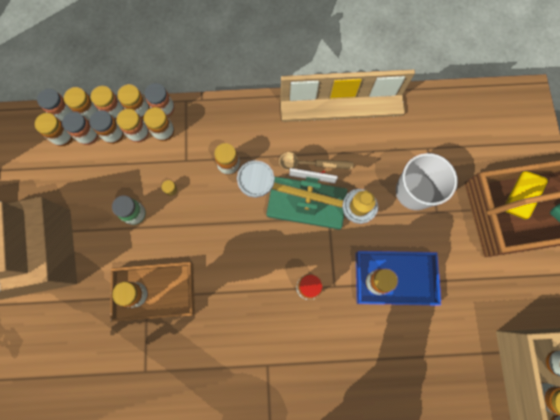

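View pics/scene0.png

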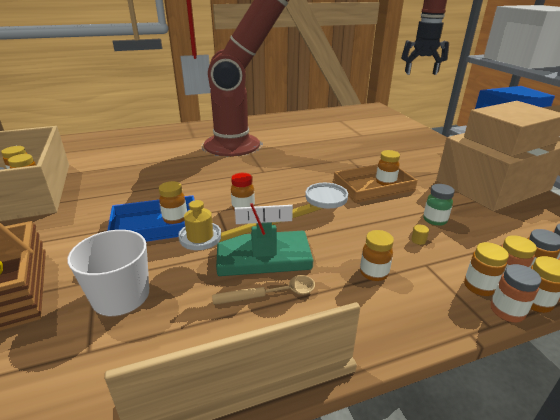

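The top view (+x up, -y right) shows the red lid at (310,286), the empty pan at (256,178), the wooden tray around (152,292), the blue tray around (398,278), brass jar_b1 at (226,156) beside the pan, and the green balance base at (307,203).

```bash
cat > h.py <<'E'
from plant import r
import cv2, numpy as np
from scipy.spatial.transform import Rotation as R
def ray(c,uv,z):
    d=R.from_quat(c["orientation"]).apply([(uv[0]-c["cx"])/c["fx"],(uv[1]-c["cy"])/c["fy"],1.])
    return c["xyz"]+d*(z-c["xyz"][2])/d[2]
def blob(m):
    cs,_=cv2.findContours(m.astype(np.uint8),cv2.RETR_EXTERNAL,cv2.CHAIN_APPROX_NONE)
    return max(cs,key=cv2.contourArea)
def hsv(n):
    return cv2.cvtColor(r.get_image(n),cv2.COLOR_RGB2HSV)
E
python3 - <<'E'
from h import *
c=r.get_calibration("top"); H=hsv("top").astype(int); h,s,v=H[...,0],H[...,1],H[...,2]
def rep(n,m,z):
    b=blob(m); (cx,cy),sz,a=cv2.minAreaRect(b); ctr=ray(c,(cx,cy),z)
    box=cv2.boxPoints(((cx,cy),sz,a)); P=np.array([ray(c,p,z)[:2] for p in box])
    print(n,(round(cx),round(cy)),ctr.round(4),"rad",np.hypot(*ctr[:2]).round(3),"sides",np.linalg.norm(P[1]-P[0]).round(3),np.linalg.norm(P[2]-P[1]).round(3),"edgeAng",[np.arctan2(*(P[i+1]-P[i])[::-1]).round(3) for i in(0,1)])
rep("red",((h<6)|(h>174))&(s>190)&(v>110),.09)
rep("blue",(h>105)&(h<128)&(s>150),.035)
rep("green",(h>60)&(h<95)&(s>100)&(np.indices(h.shape)[1]>250)&(np.indices(h.shape)[1]<380),.03)
m=np.zeros_like(h); m[155:202,232:278]=1; rep("pan",(s<70)&(v>110)&(m>0),.156)
# tray wood corners by eye, b1 lid
for n,p,z in [("w",(111,266),.035),("w",(191,263),.035),("w",(193,315),.035),("w",(114,319),.035),("b1",(226,153),.09),("jfull",(125,294),.09),("tubrim",(428,180),.11),("jshort",(383,280),.09),("refw",(362,202),.146),("b2",(123,206),.09),("scaleL",(291,172),.153),("scaleR",(337,179),.153)]:
    print(n,ray(c,p,z)[:2].round(3))
img=r.get_image("top")[130:330,80:460][:,:,::-1]
cv2.imwrite("pics/crop.png",cv2.resize(img,None,fx=2.1,fy=2.1,interpolation=cv2.INTER_CUBIC))
E
```

```text
red (310, 286) [ 0.429  -0.0702  0.09  ] rad 0.435 sides 0.046 0.047 edgeAng [np.float64(-0.851), np.float64(-2.415)]
blue (398, 278) [ 0.4402 -0.2931  0.035 ] rad 0.529 sides 0.125 0.207 edgeAng [np.float64(-0.117), np.float64(-1.644)]
green (306, 210) [ 0.6256 -0.0774  0.03  ] rad 0.63 sides 0.067 0.193 edgeAng [np.float64(-0.241), np.float64(-1.83)]
pan (255, 178) [0.6773 0.044  0.156 ] rad 0.679 sides 0.09 0.092 edgeAng [np.float64(-0.408), np.float64(-2.034)]
w [0.507 0.419]
w [0.504 0.219]
w [0.378 0.215]
w [0.378 0.406]
b1 [0.77  0.118]
jfull [0.434 0.361]
tubrim [ 0.666 -0.371]
jshort [ 0.434 -0.241]
refw [ 0.611 -0.198]
b2 [0.646 0.373]
scaleL [ 0.689 -0.039]
scaleR [ 0.667 -0.144]
```

View pics/crop.png

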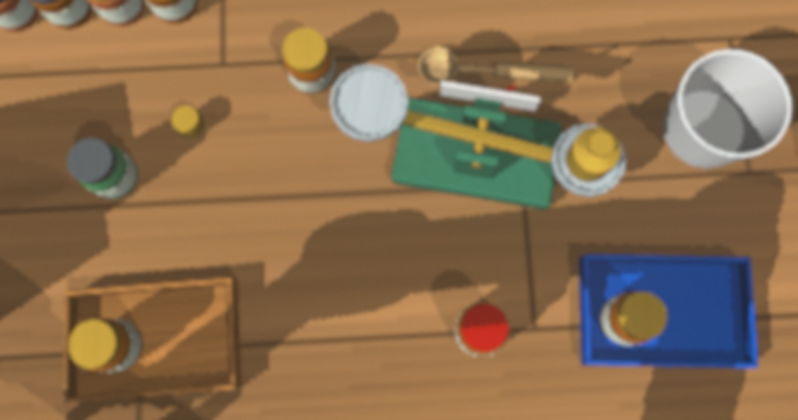

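The sizes match: blue tray 125x207 mm, pan 91 mm, wooden tray about 127x195 mm. The jar sits at about (0.429, -0.070). I'll first turn the tool so that tool x = world y and tool y = world x.

Request:
{"method": "apply_moves", "body": {"motion": [{"gripper": 1, "translation": [0, 0, -5], "turn": [0, 0, 0.143]}, {"gripper": 1, "translation": [0, 0, -5], "turn": [0, 0, 0.143]}, {"gripper": 1, "translation": [0, 0, -5], "turn": [0, 0, 0.143]}, {"gripper": 1, "translation": [0, 0, -5], "turn": [0, 0, 0.143]}, {"gripper": 1, "translation": [0, 0, -5], "turn": [0, 0, 0.143]}, {"gripper": 1, "translation": [0, 0, -5], "turn": [0, 0, 0.143]}, {"gripper": 1, "translation": [0, 0, -5], "turn": [0, 0, 0.143]}, {"gripper": 1, "translation": [0, 0, 0], "turn": [0, 0, 0.143]}, {"gripper": 1, "translation": [0, 0, 0], "turn": [0, 0, 0.143]}]}}

```text
t: 1.1
ee_pos: [0.1812, 0.6241, 0.2494]
orientation: [0.709, 0.705, -0.0, -0.0]
force: [-0.6, 0.4, -0.5]
opening: 0.0857
grasp_force: 0.0
```

Request:
{"method": "apply_moves", "body": {"motion": [{"gripper": 1, "translation": [-30, 35, 0], "turn": [0, 0, 0]}, {"gripper": 1, "translation": [-30, 35, 0], "turn": [0, 0, 0]}, {"gripper": 1, "translation": [-30, 35, 0], "turn": [0, 0, 0]}, {"gripper": 1, "translation": [-30, 35, 0], "turn": [0, 0, 0]}, {"gripper": 1, "translation": [-30, 35, 0], "turn": [0, 0, 0]}, {"gripper": 1, "translation": [-30, 35, 0], "turn": [0, 0, 0]}, {"gripper": 1, "translation": [-30, 35, 0], "turn": [0, 0, 0]}, {"gripper": 1, "translation": [-30, 35, 0], "turn": [0, 0, 0]}, {"gripper": 1, "translation": [-30, 35, 0], "turn": [0, 0, 0]}]}}

```text
t: 2.0
ee_pos: [0.4976, 0.3532, 0.2494]
orientation: [0.707, 0.708, -0.0, -0.0]
force: [-0.3, 0.2, 0.0]
opening: 0.0855
grasp_force: 0.0
```

Request:
{"method": "apply_moves", "body": {"motion": [{"gripper": 1, "translation": [-40, -5, 0], "turn": [0, 0, 0]}, {"gripper": 1, "translation": [-45, -5, 0], "turn": [0, 0, 0]}, {"gripper": 1, "translation": [-45, -5, 0], "turn": [0, 0, 0]}, {"gripper": 1, "translation": [-45, -5, 0], "turn": [0, 0, 0]}, {"gripper": 1, "translation": [-45, -5, 0], "turn": [0, 0, 0]}, {"gripper": 1, "translation": [-45, -5, 0], "turn": [0, 0, 0]}, {"gripper": 1, "translation": [-45, -5, 0], "turn": [0, 0, 0]}, {"gripper": 1, "translation": [-45, -5, 0], "turn": [0, 0, 0]}, {"gripper": 1, "translation": [-30, -5, 0], "turn": [0, 0, 0]}, {"gripper": 1, "translation": [0, 0, 0], "turn": [0, 0, 0]}]}}

```text
t: 3.0
ee_pos: [0.4508, -0.036, 0.25]
orientation: [0.71, 0.704, -0.001, 0.001]
force: [-0.2, 0.1, -0.2]
opening: 0.0854
grasp_force: 0.0
```

Now a closer wrist look at the lid.

```bash
python3 - <<'E'
from h import *
c=r.get_calibration("wrist"); im=r.get_image("wrist"); cv2.imwrite("pics/w1.png",im[:,:,::-1])
H=cv2.cvtColor(im,cv2.COLOR_RGB2HSV).astype(int); h,s,v=H[...,0],H[...,1],H[...,2]
b=blob(((h<6)|(h>174))&(s>150)&(v>80)); (x,y),ax,a=cv2.fitEllipse(b)
print((x,y),ax,cv2.boundingRect(b),ray(c,(x,y),.09)); print(r.state()["ee_pos"],c["xyz"])
E
```

```text
(258.82379150390625, 216.22869873046875) (54.41790008544922, 54.93757629394531) (231, 189, 56, 56) [ 0.43331172 -0.06899006  0.09      ]
[ 0.45153116 -0.03271455  0.24974934] [0.4529232  0.04689191 0.40948506]
```

View pics/w1.png

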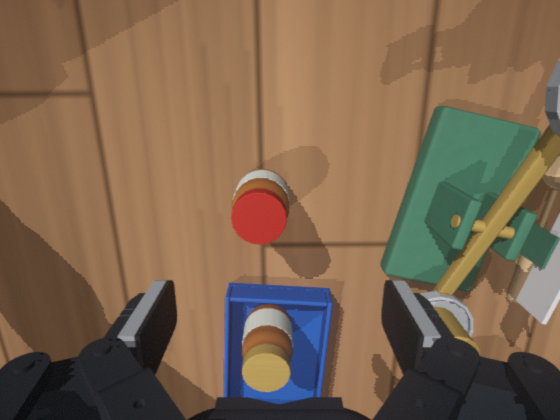

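The lid centre is at (259,216), which puts the jar at (0.431, -0.0695), matching the top view within 4 mm. I'm descending to it now.

Request:
{"method": "apply_moves", "body": {"motion": [{"gripper": 1, "translation": [-18, -10, 0], "turn": [0, 0, 0]}, {"gripper": 1, "translation": [-19, -10, 0], "turn": [0, 0, 0]}, {"gripper": 1, "translation": [0, 0, 30], "turn": [0, 0, 0]}, {"gripper": 1, "translation": [0, 0, 35], "turn": [0, 0, 0]}, {"gripper": 1, "translation": [0, 0, 35], "turn": [0, 0, 0]}, {"gripper": 1, "translation": [0, 0, 30], "turn": [0, 0, 0]}, {"gripper": 1, "translation": [0, 0, 30], "turn": [0, 0, 0]}, {"gripper": 1, "translation": [0, 0, 25], "turn": [0, 0, 0]}, {"gripper": 1, "translation": [0, 0, 10], "turn": [0, 0, 0]}, {"gripper": 1, "translation": [0, 0, 0], "turn": [0, 0, 0]}]}}

```text
t: 4.05
ee_pos: [0.4317, -0.0663, 0.0535]
orientation: [0.706, 0.708, -0.001, -0.001]
force: [-0.1, -0.2, 0.5]
opening: 0.0857
grasp_force: 0.0
```

Request:
{"method": "apply_moves", "body": {"motion": [{"gripper": 0, "translation": [0, 0, 0], "turn": [0, 0, 0]}, {"gripper": 0, "translation": [0, 0, 0], "turn": [0, 0, 0]}, {"gripper": 0, "translation": [0, 0, 0], "turn": [0, 0, 0]}, {"gripper": 0, "translation": [0, 0, 0], "turn": [0, 0, 0]}, {"gripper": 0, "translation": [0, 0, 0], "turn": [0, 0, 0]}, {"gripper": 0, "translation": [0, 0, 0], "turn": [0, 0, 0]}, {"gripper": 0, "translation": [0, 0, 0], "turn": [0, 0, 0]}, {"gripper": 0, "translation": [0, 0, 0], "turn": [0, 0, 0]}], "grip_force": 40}}

```text
t: 4.85
ee_pos: [0.4324, -0.0675, 0.0558]
orientation: [0.707, 0.707, 0.001, 0.001]
force: [-1.4, 1.0, 6.1]
opening: 0.0519
grasp_force: 40.9
```

```bash
python3 - <<'E'
from h import *
a=r.get_image("wrist")[:,:,::-1]; b=r.get_image("scene")[150:250,180:300][:,:,::-1]
b=cv2.resize(b,(504,420)); a=a[120:420,130:430]; a=cv2.resize(a,(290,290)); p=np.zeros((420,800,3),np.uint8); p[:,:504]=b; p[:290,508:798]=a
cv2.imwrite("pics/g1.png",p); s=r.state(); print(s["ee_pos"],s["force"],s["opening"],s["torque"])
E
```

```text
[ 0.43245143 -0.06746232  0.055816  ] [-1.52182246  0.01819677  5.30861566] 0.05151206655185621 [0.12604822 0.26250213 0.00588218]
```

View pics/g1.png

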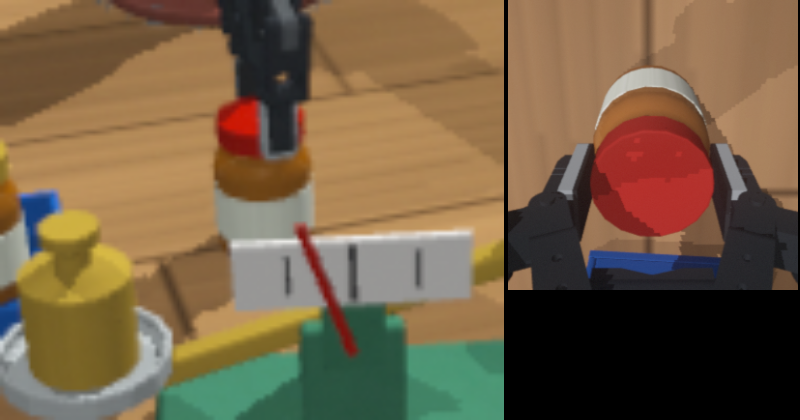

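The wrist view shows both pads square on the red lid (51 mm wide, jar upright), with the fingertips just above the shoulder. That is a sound, high grip that clears the pan rim and the tray walls, so I'll lift.

Request:
{"method": "apply_moves", "body": {"motion": [{"gripper": 0, "translation": [0, 0, -5], "turn": [0, 0, 0]}, {"gripper": 0, "translation": [0, 0, -15], "turn": [0, 0, 0]}, {"gripper": 0, "translation": [0, 0, -30], "turn": [0, 0, 0]}, {"gripper": 0, "translation": [0, 0, -40], "turn": [0, 0, 0]}, {"gripper": 0, "translation": [0, 0, -40], "turn": [0, 0, 0]}, {"gripper": 0, "translation": [0, 0, -40], "turn": [0, 0, 0]}, {"gripper": 0, "translation": [0, 0, -20], "turn": [0, 0, 0]}, {"gripper": 0, "translation": [0, 0, -6], "turn": [0, 0, 0]}, {"gripper": 0, "translation": [0, 0, 0], "turn": [0, 0, 0]}, {"gripper": 0, "translation": [0, 0, 0], "turn": [0, 0, 0]}], "grip_force": 50}}

```text
t: 5.95
ee_pos: [0.4304, -0.0671, 0.2489]
orientation: [0.707, 0.707, -0.001, -0.002]
force: [0.3, 0.6, -6.4]
opening: 0.0511
grasp_force: 54.6
```

Request:
{"method": "apply_moves", "body": {"motion": [{"gripper": 0, "translation": [0, 10, -5], "turn": [0, 0, 0]}, {"gripper": 0, "translation": [0, 25, -5], "turn": [0, 0, 0]}, {"gripper": 0, "translation": [5, 40, -5], "turn": [0, 0, 0]}, {"gripper": 0, "translation": [5, 40, -5], "turn": [0, 0, 0]}, {"gripper": 0, "translation": [7, 40, 0], "turn": [0, 0, 0]}, {"gripper": 0, "translation": [10, 40, 0], "turn": [0, 0, 0]}, {"gripper": 0, "translation": [10, 30, 0], "turn": [0, 0, 0]}, {"gripper": 0, "translation": [0, 15, 0], "turn": [0, 0, 0]}, {"gripper": 0, "translation": [0, 7, 0], "turn": [0, 0, 0]}, {"gripper": 0, "translation": [0, 0, 0], "turn": [0, 0, 0]}]}}

```text
t: 6.95
ee_pos: [0.6784, -0.0308, 0.2675]
orientation: [0.707, 0.707, -0.002, -0.002]
force: [-0.6, 1.0, -6.2]
opening: 0.0512
grasp_force: 54.5
```

```bash
python3 - <<'E'
from h import *
for i in range(4): r.get_image("wrist"); s=r.state(); print(s["ee_pos"].round(4),s["force"].round(2),s["torque"].round(3))
c=r.get_calibration("wrist"); im=r.get_image("wrist"); cv2.imwrite("pics/w2.png",im[:,:,::-1])
H=cv2.cvtColor(im,cv2.COLOR_RGB2HSV).astype(int); h,sa,v=H[...,0],H[...,1],H[...,2]
for n,m,z in(("pan",(sa<60)&(v>100),.156),("red",((h<6)|(h>174))&(sa>150)&(v>80),s["ee_pos"][2]+.034)):
    b=blob(m); (x,y),ax,a=cv2.fitEllipse(b); print(n,(x,y),ax,cv2.boundingRect(b),ray(c,(x,y),z).round(4))
print(s["orientation"])
E
```

```text
[ 0.6778 -0.0311  0.2684] [-0.86  0.17 -5.97] [0.034 0.098 0.009]
[ 0.6776 -0.0312  0.2693] [-0.45 -0.25 -5.67] [ 0.041 -0.021 -0.017]
[ 0.6777 -0.0311  0.27  ] [-0.56  0.15 -6.02] [ 0.016 -0.022  0.035]
[ 0.6779 -0.031   0.2705] [-0.19 -0.33 -5.5 ] [ 0.028  0.024 -0.058]
pan (280.7163391113281, 95.43602752685547) (118.4837875366211, 123.25354766845703) (222, 33, 119, 126) [0.6806 0.0457 0.156 ]
red (278.8442077636719, 302.06201171875) (124.21988677978516, 126.63015747070312) (216, 240, 127, 124) [ 0.6794 -0.0304  0.3045]
[ 7.07204515e-01  7.07008748e-01 -4.26747888e-04 -4.71493417e-04]
```

View pics/w2.png

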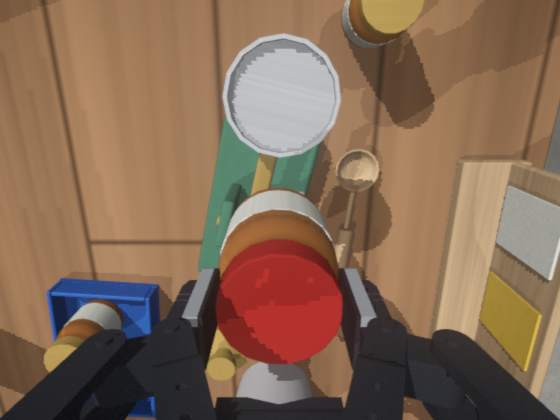

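Jar and pan measured in the same view differ by about (0, 76) mm, and the top view gives 74 mm. The load of about 5.7 N suggests a heavy jar. I'll move over the pan and stop about 9 mm above it.

Request:
{"method": "apply_moves", "body": {"motion": [{"gripper": 0, "translation": [10, 0, 0], "turn": [0, 0, 0]}, {"gripper": 0, "translation": [20, 0, 5], "turn": [0, 0, 0]}, {"gripper": 0, "translation": [20, 0, 5], "turn": [0, 0, 0]}, {"gripper": 0, "translation": [15, 0, 5], "turn": [0, 0, 0]}, {"gripper": 0, "translation": [10, 0, 10], "turn": [0, 0, 0]}, {"gripper": 0, "translation": [0, 0, 10], "turn": [0, 0, 0]}, {"gripper": 0, "translation": [0, 0, 10], "turn": [0, 0, 0]}, {"gripper": 0, "translation": [0, 0, 5], "turn": [0, 0, 0]}, {"gripper": 0, "translation": [0, 0, 3], "turn": [0, 0, 0]}, {"gripper": 0, "translation": [0, 0, 0], "turn": [0, 0, 0]}]}}

```text
t: 8.2
ee_pos: [0.6788, 0.0436, 0.2171]
orientation: [0.707, 0.707, -0.0, -0.0]
force: [0.2, 0.4, -5.9]
opening: 0.0511
grasp_force: 54.5
```

```bash
cat > f.py <<'E'
from h import *
F=[]
for i in range(8): im=r.get_image("scene"); s=r.state(); F.append(s["force"])
print(s["t"],s["ee_pos"].round(4),np.mean(F,0).round(2),s["opening"],s["torque"].round(3))
E
python3 f.py; python3 - <<'E'
from h import *
im=np.hstack([cv2.resize(r.get_image("scene")[130:250,180:400],(440,240)),cv2.resize(r.get_image("top")[130:230,190:350],(360,240))])[:,:,::-1]; cv2.imwrite("pics/p1.png",im)
E
```

```text
8.6 [0.6791 0.0447 0.2178] [ 0.   -0.24 -5.54] 0.05102367524176156 [0.017 0.012 0.003]
```

View pics/p1.png

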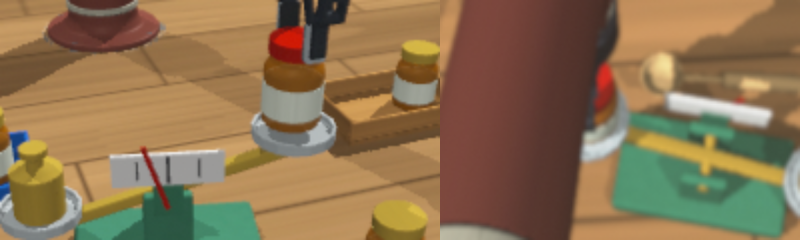

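In the scene view the jar is centred over the pan, and its load of about 5.5 N still hangs from the wrist. I'll ease it down at 10–15 mm/s.

Request:
{"method": "apply_moves", "body": {"motion": [{"gripper": 0, "translation": [0, 0, 2], "turn": [0, 0, 0]}, {"gripper": 0, "translation": [0, 0, 2], "turn": [0, 0, 0]}, {"gripper": 0, "translation": [0, 0, 1], "turn": [0, 0, 0]}, {"gripper": 0, "translation": [0, 0, 1], "turn": [0, 0, 0]}, {"gripper": 0, "translation": [0, 0, 1], "turn": [0, 0, 0]}, {"gripper": 0, "translation": [0, 0, 1], "turn": [0, 0, 0]}, {"gripper": 0, "translation": [0, 0, 1], "turn": [0, 0, 0]}, {"gripper": 0, "translation": [0, 0, 1], "turn": [0, 0, 0]}, {"gripper": 0, "translation": [0, 0, 1], "turn": [0, 0, 0]}, {"gripper": 0, "translation": [0, 0, 1], "turn": [0, 0, 0]}]}}

```text
t: 9.7
ee_pos: [0.679, 0.0446, 0.206]
orientation: [0.707, 0.707, 0.0, 0.0]
force: [-1.4, -0.3, -2.6]
opening: 0.0513
grasp_force: 54.6
```

Request:
{"method": "apply_moves", "body": {"motion": [{"gripper": 0, "translation": [0, 0, 1], "turn": [0, 0, 0]}, {"gripper": 0, "translation": [0, 0, 1], "turn": [0, 0, 0]}, {"gripper": 0, "translation": [0, 0, 1], "turn": [0, 0, 0]}, {"gripper": 0, "translation": [0, 0, 1], "turn": [0, 0, 0]}, {"gripper": 0, "translation": [0, 0, 1], "turn": [0, 0, 0]}, {"gripper": 0, "translation": [0, 0, 1], "turn": [0, 0, 0]}, {"gripper": 0, "translation": [0, 0, 1], "turn": [0, 0, 0]}, {"gripper": 0, "translation": [0, 0, 1], "turn": [0, 0, 0]}, {"gripper": 0, "translation": [0, 0, 1], "turn": [0, 0, 0]}, {"gripper": 0, "translation": [0, 0, 1], "turn": [0, 0, 0]}]}}

```text
t: 10.7
ee_pos: [0.679, 0.0446, 0.1955]
orientation: [0.707, 0.707, -0.0, 0.0]
force: [-1.1, 0.2, -2.5]
opening: 0.0509
grasp_force: 54.7
```

```bash
python3 f.py
```

```text
11.1 [0.679  0.0446 0.1956] [-0.65 -0.16 -2.62] 0.05135489722221954 [-0.022  0.197 -0.025]
```

Request:
{"method": "apply_moves", "body": {"motion": [{"gripper": 0, "translation": [0, 0, 1], "turn": [0, 0, 0]}, {"gripper": 0, "translation": [0, 0, 2], "turn": [0, 0, 0]}, {"gripper": 0, "translation": [0, 0, 2], "turn": [0, 0, 0]}, {"gripper": 0, "translation": [0, 0, 2], "turn": [0, 0, 0]}, {"gripper": 0, "translation": [0, 0, 2], "turn": [0, 0, 0]}, {"gripper": 0, "translation": [0, 0, 2], "turn": [0, 0, 0]}, {"gripper": 0, "translation": [0, 0, 2], "turn": [0, 0, 0]}, {"gripper": 0, "translation": [0, 0, 2], "turn": [0, 0, 0]}, {"gripper": 0, "translation": [0, 0, 2], "turn": [0, 0, 0]}, {"gripper": 0, "translation": [0, 0, 2], "turn": [0, 0, 0]}]}}

```text
t: 12.1
ee_pos: [0.679, 0.0447, 0.1764]
orientation: [0.707, 0.707, -0.0, 0.0]
force: [-0.8, 0.4, -1.7]
opening: 0.0511
grasp_force: 54.8
```

Request:
{"method": "apply_moves", "body": {"motion": [{"gripper": 0, "translation": [0, 0, 2], "turn": [0, 0, 0]}, {"gripper": 0, "translation": [0, 0, 2], "turn": [0, 0, 0]}, {"gripper": 0, "translation": [0, 0, 2], "turn": [0, 0, 0]}, {"gripper": 0, "translation": [0, 0, 2], "turn": [0, 0, 0]}, {"gripper": 0, "translation": [0, 0, 2], "turn": [0, 0, 0]}, {"gripper": 0, "translation": [0, 0, 2], "turn": [0, 0, 0]}, {"gripper": 0, "translation": [0, 0, 2], "turn": [0, 0, 0]}, {"gripper": 0, "translation": [0, 0, 2], "turn": [0, 0, 0]}, {"gripper": 0, "translation": [0, 0, 2], "turn": [0, 0, 0]}, {"gripper": 0, "translation": [0, 0, 1], "turn": [0, 0, 0]}]}}

```text
t: 13.1
ee_pos: [0.679, 0.0447, 0.1573]
orientation: [0.707, 0.707, -0.0, 0.0]
force: [-1.5, -1.3, -1.3]
opening: 0.0516
grasp_force: 54.8
```

```bash
python3 f.py
```

```text
13.5 [0.679  0.0446 0.1576] [-1.27 -0.09 -0.96] 0.050975389161560525 [-0.003  0.194 -0.003]
```

Request:
{"method": "apply_moves", "body": {"motion": [{"gripper": 0, "translation": [0, 0, 1], "turn": [0, 0, 0]}, {"gripper": 0, "translation": [0, 0, 2], "turn": [0, 0, 0]}, {"gripper": 0, "translation": [0, 0, 2], "turn": [0, 0, 0]}, {"gripper": 0, "translation": [0, 0, 2], "turn": [0, 0, 0]}, {"gripper": 0, "translation": [0, 0, 2], "turn": [0, 0, 0]}, {"gripper": 0, "translation": [0, 0, 2], "turn": [0, 0, 0]}, {"gripper": 0, "translation": [0, 0, 2], "turn": [0, 0, 0]}, {"gripper": 0, "translation": [0, 0, 2], "turn": [0, 0, 0]}, {"gripper": 0, "translation": [0, 0, 2], "turn": [0, 0, 0]}, {"gripper": 0, "translation": [0, 0, 1], "turn": [0, 0, 0]}]}}

```text
t: 14.5
ee_pos: [0.679, 0.0447, 0.1393]
orientation: [0.707, 0.707, -0.0, 0.0]
force: [-1.3, -0.2, -0.1]
opening: 0.0512
grasp_force: 54.9
```

```bash
python3 f.py
```

```text
14.9 [0.679  0.0446 0.1396] [-0.97  0.06 -0.39] 0.051276867358040164 [ 0.024  0.193 -0.012]
```

Request:
{"method": "apply_moves", "body": {"motion": [{"gripper": 0, "translation": [0, 0, 1], "turn": [0, 0, 0]}, {"gripper": 0, "translation": [0, 0, 1], "turn": [0, 0, 0]}, {"gripper": 0, "translation": [0, 0, 1], "turn": [0, 0, 0]}, {"gripper": 0, "translation": [0, 0, 0], "turn": [0, 0, 0]}, {"gripper": 0, "translation": [0, 0, 0], "turn": [0, 0, 0]}], "grip_force": 20}}

```text
t: 15.4
ee_pos: [0.679, 0.0446, 0.1365]
orientation: [0.707, 0.707, -0.0, 0.0]
force: [-0.6, -0.4, -0.7]
opening: 0.0511
grasp_force: 55.0
```

Request:
{"method": "apply_moves", "body": {"motion": [{"gripper": 0.6, "translation": [0, 0, 0], "turn": [0, 0, 0]}, {"gripper": 0.61, "translation": [0, 0, 0], "turn": [0, 0, 0]}, {"gripper": 0.62, "translation": [0, 0, 0], "turn": [0, 0, 0]}, {"gripper": 0.63, "translation": [0, 0, 0], "turn": [0, 0, 0]}, {"gripper": 0.64, "translation": [0, 0, 0], "turn": [0, 0, 0]}, {"gripper": 0.65, "translation": [0, 0, 0], "turn": [0, 0, 0]}, {"gripper": 0.66, "translation": [0, 0, 0], "turn": [0, 0, 0]}, {"gripper": 0.68, "translation": [0, 0, 0], "turn": [0, 0, 0]}, {"gripper": 0.7, "translation": [0, 0, 0], "turn": [0, 0, 0]}]}}

```text
t: 16.3
ee_pos: [0.6793, 0.0447, 0.1367]
orientation: [0.707, 0.707, 0.0, 0.0]
force: [-0.2, -0.7, 0.1]
opening: 0.0595
grasp_force: 0.0
```

```bash
python3 f.py
```

```text
16.7 [0.679  0.0447 0.1365] [-0.3  -0.05 -0.05] 0.05968140725393108 [ 0.014 -0.041 -0.037]
```

Request:
{"method": "apply_moves", "body": {"motion": [{"gripper": 0.75, "translation": [0, 0, 0], "turn": [0, 0, 0]}, {"gripper": 0.8, "translation": [0, 0, 0], "turn": [0, 0, 0]}, {"gripper": 0.85, "translation": [0, 0, 0], "turn": [0, 0, 0]}, {"gripper": 0.9, "translation": [0, 0, 0], "turn": [0, 0, 0]}, {"gripper": 0.9, "translation": [0, 0, 0], "turn": [0, 0, 0]}, {"gripper": 0.9, "translation": [0, 0, 0], "turn": [0, 0, 0]}, {"gripper": 0.9, "translation": [0, 0, 0], "turn": [0, 0, 0]}, {"gripper": 0.9, "translation": [0, 0, 0], "turn": [0, 0, 0]}, {"gripper": 0.9, "translation": [0, 0, 0], "turn": [0, 0, 0]}, {"gripper": 0.9, "translation": [0, 0, 0], "turn": [0, 0, 0]}]}}

```text
t: 17.7
ee_pos: [0.6789, 0.0446, 0.1365]
orientation: [0.707, 0.707, -0.0, -0.0]
force: [0.0, -0.9, -0.2]
opening: 0.0769
grasp_force: 0.0
```

Request:
{"method": "apply_moves", "body": {"motion": [{"gripper": 0.9, "translation": [0, 0, 0], "turn": [0, 0, 0]}, {"gripper": 0.9, "translation": [0, 0, 0], "turn": [0, 0, 0]}, {"gripper": 0.9, "translation": [0, 0, 0], "turn": [0, 0, 0]}, {"gripper": 0.9, "translation": [0, 0, 0], "turn": [0, 0, 0]}, {"gripper": 0.9, "translation": [0, 0, 0], "turn": [0, 0, 0]}, {"gripper": 0.9, "translation": [0, 0, 0], "turn": [0, 0, 0]}, {"gripper": 0.9, "translation": [0, 0, 0], "turn": [0, 0, 0]}, {"gripper": 0.9, "translation": [0, 0, 0], "turn": [0, 0, 0]}, {"gripper": 0.9, "translation": [0, 0, 0], "turn": [0, 0, 0]}, {"gripper": 0.9, "translation": [0, 0, 0], "turn": [0, 0, 0]}]}}

```text
t: 18.7
ee_pos: [0.679, 0.0447, 0.1365]
orientation: [0.707, 0.707, -0.0, 0.0]
force: [0.3, 0.3, 0.1]
opening: 0.0769
grasp_force: 0.0
```

```bash
python3 f.py; python3 - <<'E'
from h import *
c=r.get_calibration("wrist"); a=r.get_image("wrist"); b=r.get_image("scene")
H=cv2.cvtColor(a,cv2.COLOR_RGB2HSV).astype(int); h,s,v=H[...,0],H[...,1],H[...,2]
k=blob(((h<6)|(h>174))&(s>150)&(v>80)); (x,y),ax,_=cv2.fitEllipse(k); print((x,y),ax,ray(c,(x,y),r.state()["ee_pos"][2]+.034))
im=np.hstack([cv2.resize(b[130:270,180:400],(440,280)),cv2.resize(a,(360,270))[:280] if 0 else cv2.copyMakeBorder(cv2.resize(a,(360,270)),0,10,0,0,cv2.BORDER_CONSTANT)])[:,:,::-1]; cv2.imwrite("pics/p2.png",im)
E
```

```text
19.1 [0.679  0.0447 0.1365] [-0.39 -0.22 -0.24] 0.0768749166787014 [ 0.031  0.034 -0.007]
(276.2799987792969, 293.8885498046875) (119.756591796875, 121.7475814819336) [0.67940091 0.04897355 0.17050201]
```

View pics/p2.png

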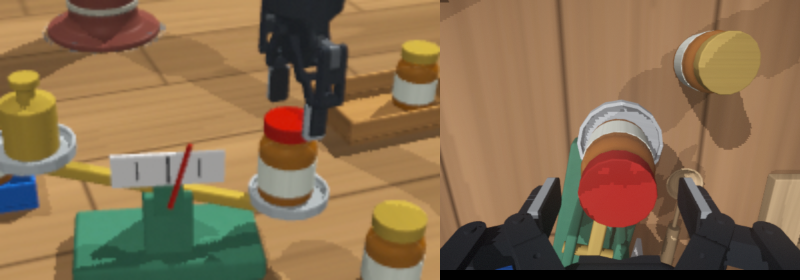

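The pan has settled well below level: the pointer is swung to the right and the brass weight is up. The jar is standing upright, central and released. It is heavier, so it goes in the wooden tray. I'll re-grip gradually.

Request:
{"method": "apply_moves", "body": {"motion": [{"gripper": 0.8, "translation": [0, 0, 0], "turn": [0, 0, 0]}, {"gripper": 0.75, "translation": [0, 0, 0], "turn": [0, 0, 0]}, {"gripper": 0.7, "translation": [0, 0, 0], "turn": [0, 0, 0]}, {"gripper": 0.68, "translation": [0, 0, 0], "turn": [0, 0, 0]}, {"gripper": 0.66, "translation": [0, 0, 0], "turn": [0, 0, 0]}, {"gripper": 0.64, "translation": [0, 0, 0], "turn": [0, 0, 0]}, {"gripper": 0.63, "translation": [0, 0, 0], "turn": [0, 0, 0]}, {"gripper": 0.62, "translation": [0, 0, 0], "turn": [0, 0, 0]}, {"gripper": 0.61, "translation": [0, 0, 0], "turn": [0, 0, 0]}, {"gripper": 0.6, "translation": [0, 0, 0], "turn": [0, 0, 0]}], "grip_force": 30}}

```text
t: 20.2
ee_pos: [0.6784, 0.0447, 0.1363]
orientation: [0.707, 0.707, -0.001, -0.001]
force: [-1.6, -0.9, 0.1]
opening: 0.0519
grasp_force: 25.0
```

Request:
{"method": "apply_moves", "body": {"motion": [{"gripper": 0.59, "translation": [0, 0, 0], "turn": [0, 0, 0]}, {"gripper": 0.58, "translation": [0, 0, 0], "turn": [0, 0, 0]}, {"gripper": 0.57, "translation": [0, 0, 0], "turn": [0, 0, 0]}, {"gripper": 0.55, "translation": [0, 0, 0], "turn": [0, 0, 0]}, {"gripper": 0.5, "translation": [0, 0, 0], "turn": [0, 0, 0]}, {"gripper": 0.4, "translation": [0, 0, 0], "turn": [0, 0, 0]}, {"gripper": 0.2, "translation": [0, 0, 0], "turn": [0, 0, 0]}, {"gripper": 0, "translation": [0, 0, 0], "turn": [0, 0, 0]}, {"gripper": 0, "translation": [0, 0, 0], "turn": [0, 0, 0]}]}}

```text
t: 21.1
ee_pos: [0.6787, 0.0447, 0.1364]
orientation: [0.707, 0.707, -0.0, -0.0]
force: [-3.7, -0.6, 0.5]
opening: 0.0516
grasp_force: 31.3
```

```bash
python3 f.py
```

```text
21.5 [0.679  0.0447 0.1365] [-3.31  0.11  0.39] 0.05116656330397518 [ 0.01   0.924 -0.023]
```

Request:
{"method": "apply_moves", "body": {"motion": [{"gripper": 0, "translation": [0, 0, 0], "turn": [0, 0, 0]}, {"gripper": 0, "translation": [0, 0, 0], "turn": [0, 0, 0]}, {"gripper": 0, "translation": [0, 0, -1], "turn": [0, 0, 0]}, {"gripper": 0, "translation": [0, 0, -1], "turn": [0, 0, 0]}, {"gripper": 0, "translation": [0, 0, -2], "turn": [0, 0, 0]}, {"gripper": 0, "translation": [0, 0, -2], "turn": [0, 0, 0]}, {"gripper": 0, "translation": [0, 0, -2], "turn": [0, 0, 0]}, {"gripper": 0, "translation": [0, 0, -2], "turn": [0, 0, 0]}, {"gripper": 0, "translation": [0, 0, -2], "turn": [0, 0, 0]}, {"gripper": 0, "translation": [0, 0, -2], "turn": [0, 0, 0]}], "grip_force": 50}}

```text
t: 22.5
ee_pos: [0.6791, 0.0447, 0.1507]
orientation: [0.707, 0.707, 0.0, 0.0]
force: [-2.2, 0.0, -0.6]
opening: 0.0506
grasp_force: 51.9
```

Request:
{"method": "apply_moves", "body": {"motion": [{"gripper": 0, "translation": [0, 0, -2], "turn": [0, 0, 0]}, {"gripper": 0, "translation": [0, 0, -2], "turn": [0, 0, 0]}, {"gripper": 0, "translation": [0, 0, -2], "turn": [0, 0, 0]}, {"gripper": 0, "translation": [0, 0, -2], "turn": [0, 0, 0]}, {"gripper": 0, "translation": [0, 0, -2], "turn": [0, 0, 0]}, {"gripper": 0, "translation": [0, 0, -2], "turn": [0, 0, 0]}, {"gripper": 0, "translation": [0, 0, -2], "turn": [0, 0, 0]}, {"gripper": 0, "translation": [0, 0, -2], "turn": [0, 0, 0]}, {"gripper": 0, "translation": [0, 0, -2], "turn": [0, 0, 0]}, {"gripper": 0, "translation": [0, 0, -2], "turn": [0, 0, 0]}]}}

```text
t: 23.5
ee_pos: [0.6791, 0.0447, 0.1707]
orientation: [0.707, 0.707, 0.0, 0.0]
force: [-1.0, 0.2, -1.7]
opening: 0.0507
grasp_force: 52.0
```

Request:
{"method": "apply_moves", "body": {"motion": [{"gripper": 0, "translation": [0, 0, -2], "turn": [0, 0, 0]}, {"gripper": 0, "translation": [0, 0, -2], "turn": [0, 0, 0]}, {"gripper": 0, "translation": [0, 0, -2], "turn": [0, 0, 0]}, {"gripper": 0, "translation": [0, 0, -2], "turn": [0, 0, 0]}, {"gripper": 0, "translation": [0, 0, -2], "turn": [0, 0, 0]}, {"gripper": 0, "translation": [0, 0, -2], "turn": [0, 0, 0]}, {"gripper": 0, "translation": [0, 0, -2], "turn": [0, 0, 0]}, {"gripper": 0, "translation": [0, 0, -2], "turn": [0, 0, 0]}, {"gripper": 0, "translation": [0, 0, -2], "turn": [0, 0, 0]}, {"gripper": 0, "translation": [0, 0, -2], "turn": [0, 0, 0]}]}}

```text
t: 24.5
ee_pos: [0.679, 0.0447, 0.1906]
orientation: [0.707, 0.707, -0.0, 0.0]
force: [-0.1, -0.6, -2.5]
opening: 0.0507
grasp_force: 52.2
```

```bash
python3 f.py
```

```text
24.9 [0.679  0.0447 0.1904] [-0.23 -0.08 -2.03] 0.05070353534374729 [ 0.022 -0.022 -0.02 ]
```

Request:
{"method": "apply_moves", "body": {"motion": [{"gripper": 0, "translation": [0, 0, -1], "turn": [0, 0, 0]}, {"gripper": 0, "translation": [0, 0, -2], "turn": [0, 0, 0]}, {"gripper": 0, "translation": [0, 0, -2], "turn": [0, 0, 0]}, {"gripper": 0, "translation": [0, 0, -2], "turn": [0, 0, 0]}, {"gripper": 0, "translation": [0, 0, -2], "turn": [0, 0, 0]}, {"gripper": 0, "translation": [0, 0, -2], "turn": [0, 0, 0]}, {"gripper": 0, "translation": [0, 0, -1], "turn": [0, 0, 0]}, {"gripper": 0, "translation": [0, 0, -1], "turn": [0, 0, 0]}, {"gripper": 0, "translation": [0, 0, -1], "turn": [0, 0, 0]}, {"gripper": 0, "translation": [0, 0, -1], "turn": [0, 0, 0]}]}}

```text
t: 25.9
ee_pos: [0.679, 0.0447, 0.2055]
orientation: [0.707, 0.707, -0.0, -0.0]
force: [-0.0, -0.5, -2.8]
opening: 0.0504
grasp_force: 52.3
```

Request:
{"method": "apply_moves", "body": {"motion": [{"gripper": 0, "translation": [0, 0, -1], "turn": [0, 0, 0]}, {"gripper": 0, "translation": [0, 0, -1], "turn": [0, 0, 0]}, {"gripper": 0, "translation": [0, 0, -1], "turn": [0, 0, 0]}, {"gripper": 0, "translation": [0, 0, -1], "turn": [0, 0, 0]}, {"gripper": 0, "translation": [0, 0, -1], "turn": [0, 0, 0]}, {"gripper": 0, "translation": [0, 0, -1], "turn": [0, 0, 0]}, {"gripper": 0, "translation": [0, 0, -1], "turn": [0, 0, 0]}, {"gripper": 0, "translation": [0, 0, -1], "turn": [0, 0, 0]}, {"gripper": 0, "translation": [0, 0, -1], "turn": [0, 0, 0]}, {"gripper": 0, "translation": [0, 0, -1], "turn": [0, 0, 0]}]}}

```text
t: 26.9
ee_pos: [0.678, 0.0448, 0.2146]
orientation: [0.707, 0.707, -0.001, -0.001]
force: [-0.2, 0.5, -5.7]
opening: 0.0506
grasp_force: 52.8
```

```bash
python3 f.py
```

```text
27.3 [0.6788 0.0447 0.2153] [-0.06 -0.19 -6.02] 0.050863349185476955 [ 0.064 -0.009  0.01 ]
```

Request:
{"method": "apply_moves", "body": {"motion": [{"gripper": 0, "translation": [0, 0, -5], "turn": [0, 0, 0]}, {"gripper": 0, "translation": [0, 0, -15], "turn": [0, 0, 0]}, {"gripper": 0, "translation": [0, 0, -15], "turn": [0, 0, 0]}, {"gripper": 0, "translation": [10, -10, -5], "turn": [0, 0, 0]}, {"gripper": 0, "translation": [20, -20, 0], "turn": [0, 0, 0]}, {"gripper": 0, "translation": [30, -30, 0], "turn": [0, 0, 0]}, {"gripper": 0, "translation": [30, -30, 0], "turn": [0, 0, 0]}, {"gripper": 0, "translation": [30, -30, 0], "turn": [0, 0, 0]}, {"gripper": 0, "translation": [30, -30, 0], "turn": [0, 0, 0]}, {"gripper": 0, "translation": [30, -30, 0], "turn": [0, 0, 0]}]}}

```text
t: 28.3
ee_pos: [0.4961, 0.2262, 0.2557]
orientation: [0.706, 0.708, 0.0, -0.001]
force: [-0.4, 0.6, -6.0]
opening: 0.0507
grasp_force: 53.5
```

Request:
{"method": "apply_moves", "body": {"motion": [{"gripper": 0, "translation": [20, -30, 0], "turn": [0, 0, 0]}, {"gripper": 0, "translation": [13, -20, 0], "turn": [0, 0, 0]}, {"gripper": 0, "translation": [10, -10, 0], "turn": [0, 0, 0]}, {"gripper": 0, "translation": [0, 0, 0], "turn": [0, 0, 0]}, {"gripper": 0, "translation": [0, 0, 0], "turn": [0, 0, 0]}]}}

```text
t: 28.8
ee_pos: [0.4399, 0.2666, 0.2559]
orientation: [0.707, 0.707, 0.001, 0.001]
force: [0.1, 0.1, -6.2]
opening: 0.0505
grasp_force: 53.6
```

```bash
python3 - <<'E'
from h import *
c=r.get_calibration("wrist"); a=r.get_image("wrist"); s=r.state(); print(s["t"],s["ee_pos"],s["force"])
cv2.imwrite("pics/w3.png",a[:,:,::-1])
H=cv2.cvtColor(a,cv2.COLOR_RGB2HSV).astype(int); h,sa,v=H[...,0],H[...,1],H[...,2]
k=blob(((h<6)|(h>174))&(sa>150)&(v>80)); (x,y),ax,_=cv2.fitEllipse(k); print((x,y),ax,ray(c,(x,y),s["ee_pos"][2]+.029))
k=blob((h>20)&(h<32)&(sa>130)&(v>120)); (x,y),ax,_=cv2.fitEllipse(k); print("jfull",(x,y),ax,ray(c,(x,y),.096))
np.save("c3.npy",c,allow_pickle=True)
E
```

```text
28.85 [0.44033863 0.26594278 0.2558376 ] [ 0.32386053 -0.43366152 -6.84874418]
(278.84027099609375, 292.484619140625) (118.93547058105469, 120.19725036621094) [0.44127885 0.26842165 0.2848376 ]
jfull (277.8072204589844, 71.03120422363281) (49.65842056274414, 66.22595977783203) [0.44081121 0.36134266 0.096     ]
```

View pics/w3.png

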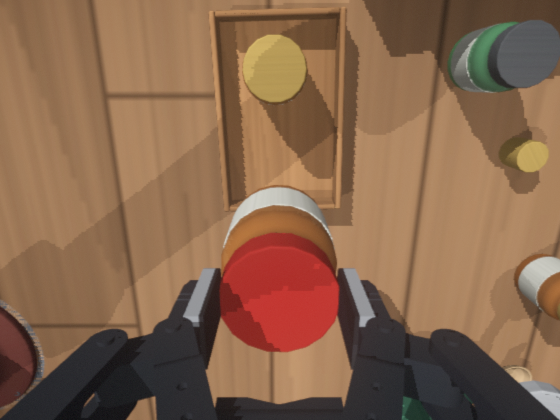

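The wrist view shows the wooden tray with its outer corners at about (211,12), (346,9), (340,207) and (225,210), and the jar held upright.

```bash
python3 - <<'E'
from h import *
c=np.load("c3.npy",allow_pickle=True).item()
P=np.array([ray(c,p,.035)[:2] for p in [(211,12),(346,9),(340,207),(225,210)]]); print(P.round(3),P.mean(0).round(4)); print(ray(c,(275,69),.096))
E
```

```text
[[0.378 0.415]
 [0.505 0.418]
 [0.51  0.223]
 [0.382 0.219]] [0.4437 0.3188]
[0.43849539 0.36290685 0.096     ]
```

Request:
{"method": "apply_moves", "body": {"motion": [{"gripper": 0, "translation": [2, 2, 10], "turn": [0, 0, 0]}, {"gripper": 0, "translation": [0, 0, 20], "turn": [0, 0, 0]}, {"gripper": 0, "translation": [0, 0, 30], "turn": [0, 0, 0]}, {"gripper": 0, "translation": [0, 0, 30], "turn": [0, 0, 0]}, {"gripper": 0, "translation": [0, 0, 30], "turn": [0, 0, 0]}, {"gripper": 0, "translation": [0, 0, 25], "turn": [0, 0, 0]}, {"gripper": 0, "translation": [0, 0, 15], "turn": [0, 0, 0]}, {"gripper": 0, "translation": [0, 0, 8], "turn": [0, 0, 0]}, {"gripper": 0, "translation": [0, 0, 4], "turn": [0, 0, 0]}, {"gripper": 0, "translation": [0, 0, 2], "turn": [0, 0, 0]}]}}

```text
t: 29.85
ee_pos: [0.4417, 0.2693, 0.0815]
orientation: [0.707, 0.707, 0.0, 0.0]
force: [-0.2, 0.3, -5.0]
opening: 0.0504
grasp_force: 53.5
```

Request:
{"method": "apply_moves", "body": {"motion": [{"gripper": 0, "translation": [0, 0, 2], "turn": [0, 0, 0]}, {"gripper": 0, "translation": [0, 0, 2], "turn": [0, 0, 0]}, {"gripper": 0, "translation": [0, 0, 2], "turn": [0, 0, 0]}, {"gripper": 0, "translation": [0, 0, 1], "turn": [0, 0, 0]}, {"gripper": 0, "translation": [0, 0, 1], "turn": [0, 0, 0]}, {"gripper": 0, "translation": [0, 0, 1], "turn": [0, 0, 0]}, {"gripper": 0, "translation": [0, 0, 0], "turn": [0, 0, 0]}, {"gripper": 0, "translation": [0, 0, 0], "turn": [0, 0, 0]}]}}

```text
t: 30.65
ee_pos: [0.4407, 0.2694, 0.0725]
orientation: [0.707, 0.707, -0.0, 0.0]
force: [0.2, 0.5, -5.3]
opening: 0.0506
grasp_force: 53.5
```

Request:
{"method": "apply_moves", "body": {"motion": [{"gripper": 0, "translation": [0, 0, 1], "turn": [0, 0, 0]}, {"gripper": 0, "translation": [0, 0, 1], "turn": [0, 0, 0]}, {"gripper": 0, "translation": [0, 0, 1], "turn": [0, 0, 0]}, {"gripper": 0, "translation": [0, 0, 1], "turn": [0, 0, 0]}, {"gripper": 0, "translation": [0, 0, 0], "turn": [0, 0, 0]}]}}

```text
t: 31.15
ee_pos: [0.4407, 0.2696, 0.0697]
orientation: [0.707, 0.707, 0.0, -0.0]
force: [-3.2, -1.1, 4.8]
opening: 0.0503
grasp_force: 54.7
```

The jar is seated on the tray floor. I'll release it, then retreat upward.

Request:
{"method": "apply_moves", "body": {"motion": [{"gripper": 0.6, "translation": [0, 0, 0], "turn": [0, 0, 0]}, {"gripper": 0.62, "translation": [0, 0, 0], "turn": [0, 0, 0]}, {"gripper": 0.65, "translation": [0, 0, 0], "turn": [0, 0, 0]}, {"gripper": 0.7, "translation": [0, 0, 0], "turn": [0, 0, 0]}, {"gripper": 0.8, "translation": [0, 0, 0], "turn": [0, 0, 0]}, {"gripper": 1, "translation": [0, 0, 0], "turn": [0, 0, 0]}, {"gripper": 1, "translation": [0, 0, 0], "turn": [0, 0, 0]}, {"gripper": 1, "translation": [0, 0, 0], "turn": [0, 0, 0]}], "grip_force": 20}}

```text
t: 31.95
ee_pos: [0.4408, 0.2694, 0.0685]
orientation: [0.707, 0.707, 0.0, 0.0]
force: [0.8, -0.2, -0.1]
opening: 0.0853
grasp_force: 0.0
```

Request:
{"method": "apply_moves", "body": {"motion": [{"gripper": 1, "translation": [0, 0, -5], "turn": [0, 0, 0]}, {"gripper": 1, "translation": [0, 0, -15], "turn": [0, 0, 0]}, {"gripper": 1, "translation": [0, 0, -30], "turn": [0, 0, 0]}, {"gripper": 1, "translation": [0, 0, -40], "turn": [0, 0, 0]}, {"gripper": 1, "translation": [0, 0, -40], "turn": [0, 0, 0]}, {"gripper": 1, "translation": [0, 0, -30], "turn": [0, 0, 0]}, {"gripper": 1, "translation": [0, 0, 0], "turn": [0, 0, 0]}, {"gripper": 1, "translation": [0, 0, 0], "turn": [0, 0, 0]}]}}

```text
t: 32.75
ee_pos: [0.4407, 0.2695, 0.2291]
orientation: [0.707, 0.707, 0.001, -0.0]
force: [-1.3, 0.4, -0.5]
opening: 0.0854
grasp_force: 0.0
```

```bash
python3 - <<'E'
from h import *
a=r.get_image("wrist"); b=r.get_image("scene"); print(r.state()["ee_pos"])
cv2.imwrite("pics/e.png",np.hstack([cv2.resize(b,(400,300)),cv2.resize(a,(400,300))])[:,:,::-1])
E
```

```text
[0.43969642 0.26908431 0.22743946]
```

View pics/e.png

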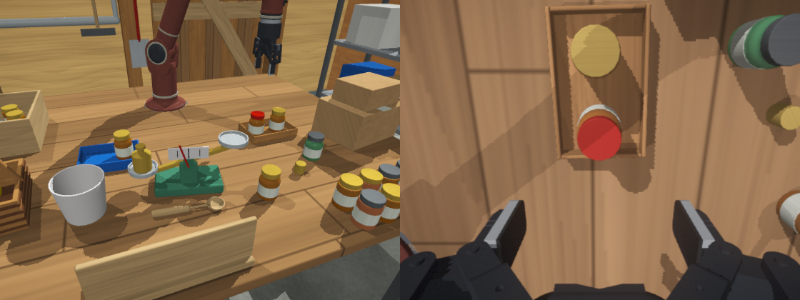

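The jar stands upright in the free half of the wooden tray, the gripper is clear of it, and everything else is where it was.

```bash
python3 -c "
from plant import r
print(r.finish_job())"
```

```text
the job is handed in; nothing more can be done
None
```

The jar weighed heavier than the 0.45 kg reference (the pan settled well below level), so it now stands upright and released in the wooden tray. The job is handed in at about 33 s; no verdict came back.

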